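# Lay the carton down in the pull-out tray and push the tray home

## Robot

A 7-joint arm with a two-finger parallel gripper is mounted at the origin on the work surface. World frame = base frame: x ahead of the robot, y to its left, z up, the work surface at z = 0. Lengths are in m, angles in rad, forces in N, time in s.
With the tool pointing down it reaches from about 0.425 to 0.925 m from the base axis. Payload 6.8 kg.
Tool frame: the origin (TCP) lies midway between the tips of the shut fingers; the grasp point (between the pads) lies 19 mm behind it; z points along the fingers, y is the direction in which the jaws open and shut (so a half turn about z gives the same grasp; the last joint's range is limited). The gripper opens to 85 mm and grips with 20 to 120 N. Pads are 22 mm wide; open, the fingers measure 114 mm over their backs; the gripper's body (76 mm by 85 mm) begins 54 mm behind the grasp point. The pads swing forward as they close: fully open they stand 13 mm farther back than shut.
Start: joints at [1.227, 0.477, 0.022, 1.555, -0.011, 1.109, -0.083], TCP at [0.158, -0.656, 0.231] pointing down, gripper open.
Joint ranges: [-2.96, 2.96], [-0.34, 2.1], [-1.41, 1.46], [0.24, 2.44], [-1.37, 4.51], [0.17, 1.92], [-2.96, 2.96]. Speed limits (rad/s): [2.39, 2.39, 3.14, 3.14, 3.14, 3.14, 3.14].

## Interface

Orientations are given as a rotation vector (axis times angle).
In Python, from bench import r, imaging gives the robot as it stands.
- The arm moves only by the tool jog_arm, never from a script. Its argument "rows" is a list of rows, each an object with "delta_rot": the turn, a rotation vector about the tool's x, y, z in degrees, a list of three; "xyz": the shift along the tool's x, y, z in cm, a list of three; "fingers": the closure, from 0 (fully open) to 1 (shut). A call has exactly 5 rows; each row is the pose to reach, as a shift and turn from the pose measured when the call began, along the tool's axes at that moment; what a row does not reach only later rows make up. A row lasts 1/12 s, in which the tool goes at most 41.7 mm and 7.16 degrees, less where a joint would pass 70% of its speed; a pose out of reach is approached as far as the arm can. A call with a gripper value outside its range is refused whole. The fingers move at their own pace and stop on an object; "grip_force" is the grip in N (left out, the last holds). Time passes only in rows, so rows that repeat a pose let the fingers close, or fill a call up. It gives the time, the measured TCP pose, the force and the opening at its end, in the units of the state.
- r.get_obs(): the state, without advancing time (a new reading comes with each control period).
- imaging.grab_frame(name): name is "scene" or "top" or "wrist"; returns the picture (400x640x3 uint8, blue, green, red); there is no depth.
- imaging.camera_info(name): a dict with "camera_matrix" (3x3 intrinsics, pixels), "xyz" and "attitude" of the camera in the world. Camera axes: x right, y down, z forward; pixel columns grow to the right and rows downward; lengths in m; the calibration is good to about 2 mm. A picture is of the moment at which its call begins: read the wrist's pose just before it. camera_info takes no time and is no camera call; for the wrist camera it gives the pose at the moment of the call.
- r.hand_in(): hands the job in, once; it reports no verdict.
Trained networks look in the newest picture that a camera, given by its name, has taken for a name from the list of things; names that differ only in an ending like _2 or _b are one class to them, and where a whole thing is asked for, a point or a joint stands for the part that bears it (a point fixed in the world has none). Each returns a list of dicts, best first, with "conf" (0 to 1); they miss things now and then, are a little off and sometimes report something else, mostly with a low value. They report only what shows in the picture. A call takes as long as a camera call. They do not tell look-alikes from the thing itself.
- imaging.find_in(camera, query): "position" ([column, row] in pixels, amid what is visible of it).
- imaging.cut_out(camera, query): "region" (400x640 bool, what is visible of it) and "position" ([column, row] in pixels, amid what is visible of it).
- imaging.tip_of(camera, query): "position" ([column, row] in pixels: a listed point, or the origin of a listed thing).
The state is a dict: "clock": time; "joints": joint angles; "qvel": joint speeds; "tau": joint torques, N m; "tcp_pos": TCP position; "orientation": TCP orientation; "contact_force": force on the tool from outside, world axes, zero at the start; "moment": the same for the moment, N m; "grip_width": finger opening in m.
Only numpy, scipy, OpenCV 4.12 (cv2) and the standard library are available. Lean on these libraries where they do the work, as an engineer would, in place of code of your own. Each camera call takes 0.05 s, during which the arm holds its last target.

## Task

The walnut tray cannot slide in under its clear-topped riser while the cardboard carton stands on it: with a fingertip, push the carton over, away from the blue pot, so that it lies flat on its broad side wholly inside the empty yellow-edged felt bay, then push the tray fully home. The pot must stay standing in its own bay; do not pick up or carry anything, and leave the other things on the cabinet where they are.

Things in the scene. Friction and masses are not known exactly. Their poses are not given: they have to be found in the camera images.
- carton_mid (a point): Centre of the loose cardboard carton with an orange band, 90 mm wide (its x) x 36 mm thick (its y) x 130 mm tall (its z), about 0.12 kg. It starts upright on the tray floor (12 mm above the cabinet top) on the line between the two bays, broad sides facing left and right (its y roughly along the tray's y).
- carton_foot_a (a point): Carton's bottom edge, -x corner, half-way through its thickness.
- carton_foot_b (a point): Carton's bottom edge, +x corner, half-way through its thickness.
- carton_top_a (a point): Carton's top edge, -x corner, half-way through its thickness.
- carton_top_b (a point): Carton's top edge, +x corner, half-way through its thickness.
- bay_left (a point): Centre, on the tray floor, of the left (+y) grey felt bay with a yellow edge, 160 mm along the tray's x, 180 mm along its y. Axes are the tray's: x is the way it slides home, z up. The bays are 12 mm apart, flush marks on the flat floor, without walls between. They move with the tray.
- bay_right (a point): The same for the right (-y) bay. One bay holds the blue pot, the other is empty.
- tray_front (a point): Centre of the outer (robot-side) face of the tray's front panel, 30 mm above the cabinet top. The panel is 400 mm wide and reaches from 4 to 50 mm above the cabinet top; the other tray walls reach to 26 mm. x axis: from the robot into the tray, the way it slides home.
- tray (a joint): How far the walnut tray has been pushed in, m: 0 fully out, 0.170 fully home at its stop; starts 0 to 0.02. It slides with about 2 N of friction and stays where left.
- riser: Fixed low riser over the tray's runners; origin on the cabinet top under the centre of the fully pulled-out tray (tray 190 x 400 mm), x the way home. Its clear top, 62 to 70 mm above the cabinet top, begins 122 mm from the origin along x and is 170 mm deep and 430 mm wide. With the tray home, its front face stands 47 mm on the robot's side of the riser's front edge.
- pot_mid (a point): Centre of the loose blue silicone stylus-cleaner pot with a lid, 47 mm across, 36 mm tall, standing in one of the bays.
- clamp: Chrome record clamp, 76 mm across, 52 mm tall, standing on the cabinet top; origin at its underside.
- ashtray: Glass ashtray, 110 mm across, 35 mm tall, on the cabinet top; origin at its underside.
- adapter: Grey plastic record adapter, a disc 38 mm across, 12 mm tall; origin at its underside.
- remote: Black remote control, 150 x 42 x 18 mm, lying along its x; origin at its underside.
- brush: Wooden record brush, 110 x 32 x 32 mm, along its x; origin at its underside.
- carton: The same carton; origin at the centre of its underside as it stands.
- pot: The same pot; origin at the centre of its underside.
Not all that is in view belongs to the job. Leave any red look-alike of the pot alone.

How it is judged:
On the way, in this order (a step that is already met when the one before it is completed fails the run):
1. the carton lies flat inside the empty bay, the tray still out (((x of carton_foot_a in the frame of bay_left between -0.084 and 0.084 m and y of carton_foot_a in the frame of bay_left between -0.094 and 0.094 m and x of carton_foot_b in the frame of bay_left between -0.084 and 0.084 m and y of carton_foot_b in the frame of bay_left between -0.094 and 0.094 m and x of carton_top_a in the frame of bay_left between -0.084 and 0.084 m and y of carton_top_a in the frame of bay_left between -0.094 and 0.094 m and x of carton_top_b in the frame of bay_left between -0.084 and 0.084 m and y of carton_top_b in the frame of bay_left between -0.094 and 0.094 m and x of pot_mid in the frame of bay_right between -0.08 and 0.08 m and y of pot_mid in the frame of bay_right between -0.09 and 0.09 m) or (x of carton_foot_a in the frame of bay_right between -0.084 and 0.084 m and y of carton_foot_a in the frame of bay_right between -0.094 and 0.094 m and x of carton_foot_b in the frame of bay_right between -0.084 and 0.084 m and y of carton_foot_b in the frame of bay_right between -0.094 and 0.094 m and x of carton_top_a in the frame of bay_right between -0.084 and 0.084 m and y of carton_top_a in the frame of bay_right between -0.094 and 0.094 m and x of carton_top_b in the frame of bay_right between -0.084 and 0.084 m and y of carton_top_b in the frame of bay_right between -0.094 and 0.094 m and x of pot_mid in the frame of bay_left between -0.08 and 0.08 m and y of pot_mid in the frame of bay_left between -0.09 and 0.09 m)) and angle between carton_mid's own z axis and vertical above 1.48 rad and height (world z) of carton_mid below 0.037 m and angle between pot_mid's own z axis and vertical below 0.1 rad and height (world z) of pot_mid below 0.04 m and value of joint tray below 0.08 m), for 0.2 s.
2. the tray is pushed fully home (value of joint tray above 0.164 m), for 0.2 s.
At the end, for the whole second after the job is handed in: The tray is within 6 mm of its home stop; the carton lies flat on a broad side on the tray floor with all its corners inside the bay without the pot (4 mm over the edge is allowed); the pot stands upright with its centre within the other bay; both at rest (((x of carton_foot_a in the frame of bay_left between -0.084 and 0.084 m and y of carton_foot_a in the frame of bay_left between -0.094 and 0.094 m and x of carton_foot_b in the frame of bay_left between -0.084 and 0.084 m and y of carton_foot_b in the frame of bay_left between -0.094 and 0.094 m and x of carton_top_a in the frame of bay_left between -0.084 and 0.084 m and y of carton_top_a in the frame of bay_left between -0.094 and 0.094 m and x of carton_top_b in the frame of bay_left between -0.084 and 0.084 m and y of carton_top_b in the frame of bay_left between -0.094 and 0.094 m and x of pot_mid in the frame of bay_right between -0.08 and 0.08 m and y of pot_mid in the frame of bay_right between -0.09 and 0.09 m) or (x of carton_foot_a in the frame of bay_right between -0.084 and 0.084 m and y of carton_foot_a in the frame of bay_right between -0.094 and 0.094 m and x of carton_foot_b in the frame of bay_right between -0.084 and 0.084 m and y of carton_foot_b in the frame of bay_right between -0.094 and 0.094 m and x of carton_top_a in the frame of bay_right between -0.084 and 0.084 m and y of carton_top_a in the frame of bay_right between -0.094 and 0.094 m and x of carton_top_b in the frame of bay_right between -0.084 and 0.084 m and y of carton_top_b in the frame of bay_right between -0.094 and 0.094 m and x of pot_mid in the frame of bay_left between -0.08 and 0.08 m and y of pot_mid in the frame of bay_left between -0.09 and 0.09 m)) and angle between carton_mid's own z axis and vertical above 1.48 rad and height (world z) of carton_mid below 0.037 m and angle between pot_mid's own z axis and vertical below 0.1 rad and height (world z) of pot_mid below 0.04 m and value of joint tray above 0.164 m and linear speed of each of carton, pot below 0.02 m/s); the robot touches nothing.
It fails at once if the carton is lifted (height (world z) of carton_mid above 0.1 m or (angle between carton_mid's own z axis and vertical above 1.35 rad and height (world z) of carton_mid above 0.075 m)).
It fails at once if the pot is tipped or lifted (angle between pot_mid's own z axis and vertical above 0.5 rad or height (world z) of pot_mid above 0.05 m).
It fails at once if another thing on the cabinet is disturbed (distance of any of clamp, ashtray, adapter, remote, brush from where it was at the start of the episode above 0.025 m).
It also fails if it takes over 42 s, if anything falls off the work surface, if the arm or the gripper's body presses on something with over 40 N, if the wrist force passes 120 N, or if a joint passes its speed limit or range.

## Working session

There is one attempt and no reset: what is moved stays moved. The work goes in short steps, Python scripts to look and compute and a tool call to move; the robot and the scene stay as the last step left them, time stands still between calls to the robot, and variables do not carry over. Pictures are saved under pics/ and viewed, and the job is handed in when it is done.

Besides the shell and the picture viewer there is one more tool, called after "Call:" as name(argument=value, ...), one argument or row to a line, values as JSON. jog_arm: Moves the arm, as the interface text tells. Its arguments: {"type":"object","properties":{"rows":{"type":"array","items":{"type":"object","properties":{"delta_rot":{"type":"array","items":{"type":"number"}},"xyz":{"type":"array","items":{"type":"number"}},"fingers":{"type":"number"}}}},"grip_force":{"type":"number"}},"required":["rows"]}

```bash
ls; mkdir -p pics; python3 - <<'E'
from bench import r, imaging
import cv2
o=r.get_obs(); print(o)
for n in ["scene","top"]:
    f=imaging.grab_frame(n); cv2.imwrite(f"pics/{n}0.png",f); print(n,imaging.camera_info(n))
    for q in ["carton_mid","carton_foot_a","carton_top_a","bay_left","bay_right","tray_front","pot_mid","riser","carton","pot"]:
        print(q,[(d['position'],round(d['conf'],2)) for d in imaging.tip_of(n,q)])
E
```

```text
pics
{'clock': 0.0, 'joints': array([ 1.22689749,  0.47780065,  0.02235079,  1.55649709, -0.01148677,
        1.10932212, -0.08312512]), 'qvel': array([ 4.54074272e-04,  3.72475661e-04, -1.47604118e-05,  1.55977683e-03,
       -2.09769036e-04,  6.25111681e-04, -2.04051956e-03]), 'tau': array([ 5.30105881e-04, -5.96443534e+01,  1.60788048e+00, -2.81197912e+01,
        1.23657405e-02,  9.39902879e-03, -1.33995735e-05]), 'tcp_pos': array([ 0.15751966, -0.65572141,  0.23030632]), 'orientation': array([-3.11793744e+00, -3.69303300e-01,  5.97329760e-04]), 'contact_force': array([ 0.44983137, -0.55671893,  0.01309886]), 'moment': array([-0.00762082, -0.01013651, -0.07749345]), 'grip_width': 0.08535706555493212}
scene {'camera_matrix': array([[436.35867745,   0.        , 328.51822141],
       [  0.        , 436.35867745, 195.9092377 ],
       [  0.        ,   0.        ,   1.        ]]), 'xyz': array([ 1.1592252 , -0.74554139,  1.01891612]), 'attitude': array([-2.21017236, -0.80532487,  0.33723873])}
carton_mid [([364.1, 203.0], 0.66)]
carton_foot_a [([373.2, 224.1], 0.81), ([351.9, 215.7], 
[... 564 characters left out ...]
31452848, -0.01369786,  1.63048295]), 'attitude': array([-2.16754964,  2.11115549, -0.17264538])}
carton_mid [([290.5, 178.3], 0.62)]
carton_foot_a [([296.4, 197.6], 0.95), ([324.4, 175.2], 0.32)]
carton_top_a [([294.5, 192.0], 0.85), ([288.1, 162.2], 0.6), ([294.5, 196.2], 0.47)]
bay_left [([264.1, 187.4], 0.84)]
bay_right [([322.2, 177.2], 0.72), ([323.0, 176.1], 0.6)]
tray_front [([299.4, 210.9], 0.85)]
pot_mid [([321.5, 178.4], 0.71), ([379.2, 136.9], 0.52), ([264.6, 187.2], 0.3), ([454.9, 187.4], 0.15)]
riser [([292.9, 186.5], 0.88)]
carton [([294.3, 181.3], 0.96), ([322.5, 177.8], 0.61), ([297.6, 212.1], 0.57)]
pot [([377.5, 139.5], 0.75), ([323.2, 177.3], 0.7), ([437.6, 274.9], 0.66)]
```

```bash
python3 - <<'E'
import cv2
s=cv2.imread("pics/scene0.png"); t=cv2.imread("pics/top0.png")
cv2.imwrite("pics/s_crop.png",cv2.resize(s[130:330,220:480],None,fx=3,fy=3,interpolation=2))
cv2.imwrite("pics/t_crop.png",cv2.resize(t[90:290,220:480],None,fx=3,fy=3,interpolation=2))
E
```

```text
(no output)
```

View pics/scene0.png

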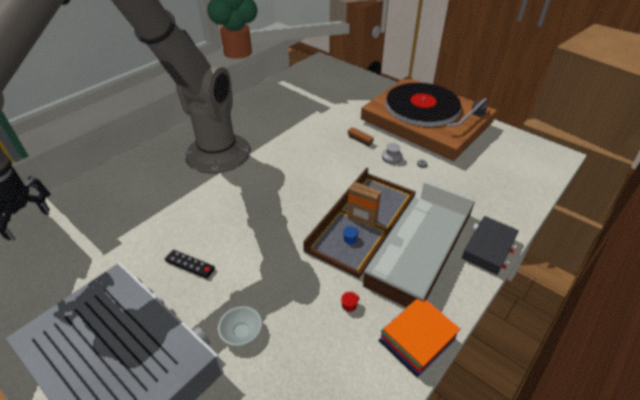

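View pics/s_crop.png

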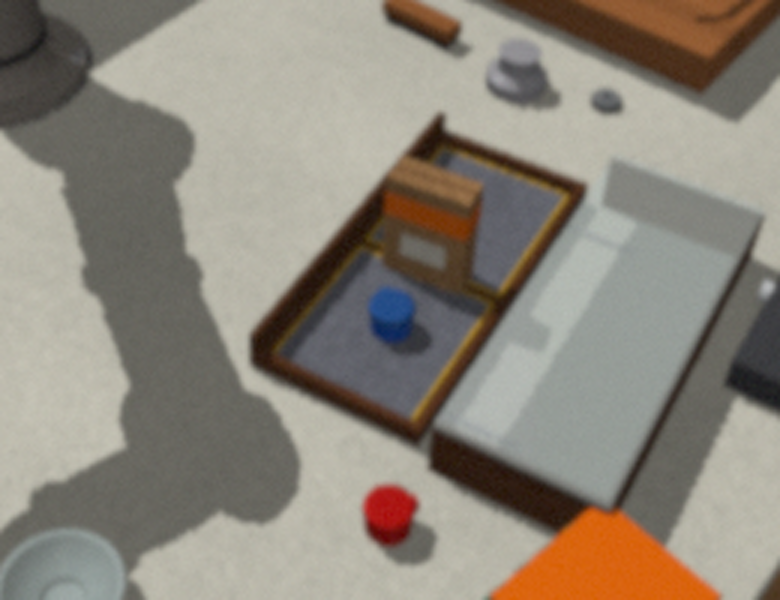

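View pics/t_crop.png

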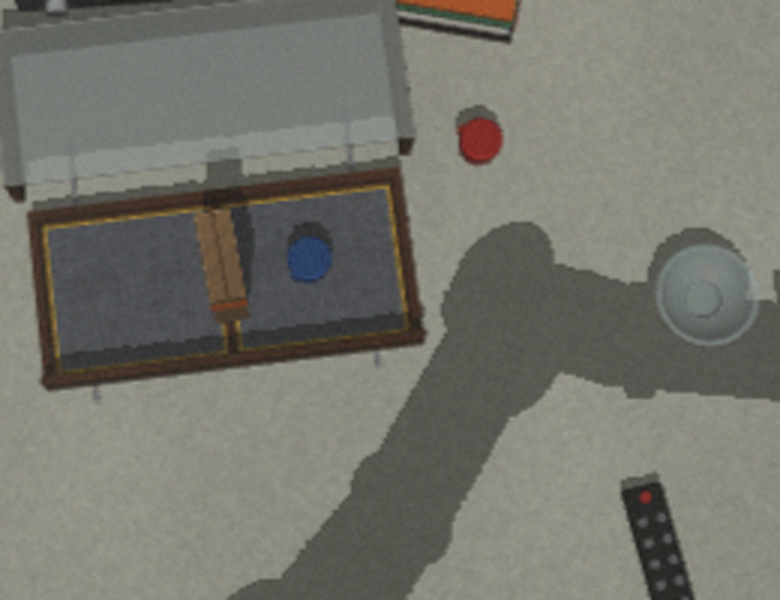

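The top picture shows the blue pot at about (323,176) in the right bay; the red look-alike is at (380,137), outside the tray. The carton is at about (294,178) between the bays, and the left bay, at about (264,187), is empty.

```bash
cat > h.py <<'E'
import numpy as np, cv2
from scipy.spatial.transform import Rotation as R
from bench import r, imaging
def pix2w(cam,px,z):
    c=imaging.camera_info(cam); K=c['camera_matrix']; Rm=R.from_rotvec(c['attitude']).as_matrix()
    d=Rm@np.linalg.inv(K)@np.array([px[0],px[1],1.]); p=np.array(c['xyz']); return p+d*(z-p[2])/d[2]
def w2pix(cam,X):
    c=imaging.camera_info(cam); K=c['camera_matrix']; Rm=R.from_rotvec(c['attitude']).as_matrix()
    v=K@(Rm.T@(np.asarray(X)-c['xyz'])); return v[:2]/v[2]
E
python3 - <<'E'
from h import *
np.set_printoptions(precision=4,suppress=True)
def t(px,z): return pix2w("top",(220+px[0]/3,90+px[1]/3),z)
def s(px,z): return pix2w("scene",(220+px[0]/3,130+px[1]/3),z)
print("bays",pix2w("top",(264.1,187.4),.012),pix2w("top",(322.2,177.2),.012), "front",pix2w("top",(299.4,210.9),.03))
print("pot",pix2w("top",(323,176),.048),pix2w("scene",(349.9,239.3),.03))
print("carton top",pix2w("top",(294.5,196.2),.142),pix2w("top",(288.1,162.2),.142))
print("carton top corners (crop)",t((197,212),.142),t((231,210),.142),t((213,305),.142),t((247,303),.142))
print("foot",pix2w("scene",(373.2,224.1),.012),pix2w("scene",(351.9,215.7),.012))
print("top sc",pix2w("scene",(377.0,191.4),.142),pix2w("scene",(354.3,186.4),.142), "carton", pix2w("scene",(361,218.6),.012),pix2w("top",(294.3,181.3),.012))
print("tray corners", t((30,213),.026),t((400,172),.026),t((424,335),.05),t((45,385),.05))
print("front panel ends scene", s((437,115),.05),s((255,335),.05))
print("riser", pix2w("top",(292.9,186.5),0.0))
print("riser edges", t((25,200),.07),t((412,150),.07), s((610,160),.07),s((435,432),.07))
E
```

```text
bays [0.6143 0.1593 0.012 ] [ 0.6524 -0.0244  0.012 ] front [0.5394 0.0442 0.03  ]
pot [ 0.6487 -0.0265  0.048 ] [ 0.6636 -0.0404  0.03  ]
carton top [0.5666 0.0558 0.142 ] [0.6676 0.078  0.142 ]
carton top corners (crop) [0.672  0.0853 0.142 ] [0.6749 0.052  0.142 ] [0.5797 0.0664 0.142 ] [0.5826 0.0334 0.142 ]
foot [0.6719 0.0697 0.012 ] [0.5982 0.0555 0.012 ]
top sc [0.6663 0.0795 0.142 ] [0.6016 0.0535 0.142 ] carton [0.6282 0.064  0.012 ] [0.6366 0.0641 0.012 ]
tray corners [0.694  0.2696 0.026 ] [ 0.7493 -0.1212  0.026 ] [ 0.5705 -0.147   0.05  ] [0.5083 0.2405 0.05  ]
front panel ends scene [0.5163 0.2372 0.05  ] [ 0.5794 -0.1463  0.05  ]
riser [0.622  0.0686 0.    ]
riser edges [0.6972 0.2677 0.07  ] [ 0.7613 -0.1304  0.07  ] [0.7191 0.2775 0.07  ] [ 0.7892 -0.1393  0.07  ]
```

```bash
cat >> h.py <<'E'
np.set_printoptions(precision=3,suppress=True)
def delta(target):
    o=r.get_obs(); M=R.from_rotvec(o['orientation']).as_matrix()
    return M.T@(np.array(target)-o['tcp_pos'])*100
def st():
    o=r.get_obs(); M=R.from_rotvec(o['orientation']).as_matrix()
    print(o['clock'],o['tcp_pos'],'toolx',M[:,0],'yaw',np.degrees(np.arctan2(M[1,0],M[0,0])),'z',M[:,2],'F',o['contact_force'],o['grip_width'])
E
python3 - <<'E'
from h import *
st(); print(delta([.642,-.010,.23]))
E
```

```text
1.1 [ 0.158 -0.656  0.231] toolx [0.972 0.234 0.   ] yaw 13.50821015751812 z [ 0. -0. -1.] F [-0.118 -0.301 -0.194] 0.08543746031149677
[ 62.187 -51.533   0.134]
```

Call:
jog_arm(
  rows=[
    {"xyz": [3.1, -2.6, 0], "delta_rot": [0, 0, 1], "fingers": 1},
    {"xyz": [6.2, -5.2, 0], "delta_rot": [0, 0, 2], "fingers": 1},
    {"xyz": [9.3, -7.7, 0], "delta_rot": [0, 0, 3], "fingers": 1},
    {"xyz": [12.4, -10.3, 0], "delta_rot": [0, 0, 3], "fingers": 1},
    {"xyz": [15.5, -12.9, 0], "delta_rot": [0, 0, 3], "fingers": 1},
  ],
  grip_force=40,
)

```text
clock: 1.52
tcp_pos: [0.2791, -0.4931, 0.2315]
orientation: [3.128, 0.287, 0.0]
contact_force: [0.7, -0.4, 0.3]
grip_width: 0.0257
```

```bash
python3 - <<'E'
from h import *
st(); print(delta([.642,-.010,.23]))
E
```

```text
1.5167 [ 0.279 -0.493  0.231] toolx [0.983 0.182 0.   ] yaw 10.488479958740163 z [ 0. -0. -1.] F [ 0.706 -0.385  0.289] 0.025718718284697135
[ 44.475 -40.901   0.137]
```

Call:
jog_arm(
  rows=[
    {"xyz": [3, -2.75, 0], "fingers": 1},
    {"xyz": [6, -5.5, 0], "fingers": 1},
    {"xyz": [9, -8.3, 0], "fingers": 1},
    {"xyz": [12, -11, 0], "fingers": 1},
    {"xyz": [15, -13.8, 0], "fingers": 1},
  ],
)

```text
$.rows[0]: bad value
```

Call:
jog_arm(
  rows=[
    {"xyz": [3, -2.75, 0], "fingers": 1},
    {"xyz": [6, -5.5, 0], "fingers": 1},
    {"xyz": [9, -8.3, 0], "fingers": 1},
    {"xyz": [12, -11, 0], "fingers": 1},
    {"xyz": [15, -13.8, 0], "fingers": 1},
  ],
)

```text
$.rows[0]: bad value
```

```bash
python3 - <<'E'
from h import *
st(); print(delta([.642,-.010,.23]))
c=imaging.camera_info("wrist"); print(c)
cv2.imwrite("pics/w1.png",imaging.grab_frame("wrist")); 
for q in ["carton_foot_a","carton_top_a","bay_left","bay_right","pot_mid"]:
    for d in imaging.tip_of("wrist",q)[:2]:
        z={'carton_foot_a':.012,'carton_top_a':.142,'pot_mid':.03}.get(q,.012)
        print(q,d['position'],d['conf'],pix2w("wrist",d['position'],z))
E
```

```text
1.5167 [ 0.279 -0.493  0.231] toolx [0.983 0.182 0.   ] yaw 10.488479958740163 z [ 0. -0. -1.] F [ 0.706 -0.385  0.289] 0.025718718284697135
[ 44.475 -40.901   0.137]
{'camera_matrix': array([[298.161,   0.   , 320.566],
       [  0.   , 298.161, 198.339],
       [  0.   ,   0.   ,   1.   ]]), 'xyz': array([ 0.359, -0.479,  0.375]), 'attitude': array([ 2.217, -1.843, -0.295])}
pot_mid [254.0, 86.7] 0.29 [ 0.358 -0.408  0.03 ]
```

View pics/w1.png

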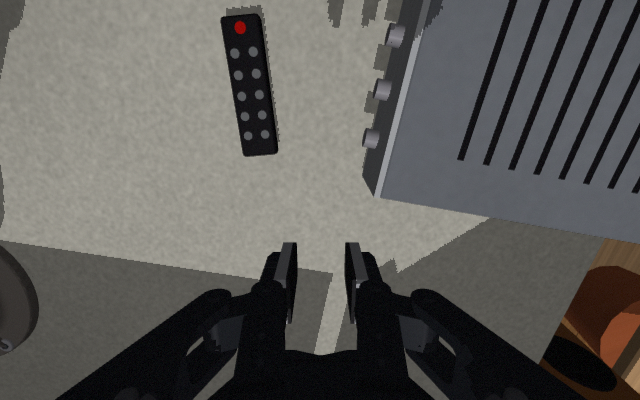

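The moves were refused because each row needs `delta_rot`. The wrist view shows only the remote and the amplifier.

Call:
jog_arm(
  rows=[
    {"xyz": [3, -2.75, 0], "delta_rot": [0, 0, 0], "fingers": 1},
    {"xyz": [6, -5.5, 0], "delta_rot": [0, 0, 0], "fingers": 1},
    {"xyz": [9, -8.3, 0], "delta_rot": [0, 0, 0], "fingers": 1},
    {"xyz": [12, -11, 0], "delta_rot": [0, 0, 0], "fingers": 1},
    {"xyz": [15, -13.8, 0], "delta_rot": [0, 0, 0], "fingers": 1},
  ],
)

```text
clock: 2.23
tcp_pos: [0.3998, -0.3335, 0.2314]
orientation: [3.128, 0.279, -0.001]
contact_force: [0.7, -0.0, -0.5]
grip_width: 0.0002
```

Call:
jog_arm(
  rows=[
    {"xyz": [3, -2.75, 0], "delta_rot": [0, 0, 0], "fingers": 1},
    {"xyz": [6, -5.5, 0], "delta_rot": [0, 0, 0], "fingers": 1},
    {"xyz": [9, -8.3, 0], "delta_rot": [0, 0, 0], "fingers": 1},
    {"xyz": [12, -11, 0], "delta_rot": [0, 0, 0], "fingers": 1},
    {"xyz": [15, -13.8, 0], "delta_rot": [0, 0, 0], "fingers": 1},
  ],
)

```text
clock: 2.65
tcp_pos: [0.5239, -0.1719, 0.2311]
orientation: [3.127, 0.272, -0.0]
contact_force: [0.4, -0.5, -0.7]
grip_width: 0.0
```

```bash
python3 - <<'E'
from h import *
st(); print(delta([.642,-.010,.23]))
cv2.imwrite("pics/w2.png",imaging.grab_frame("wrist")); 
for q in ["carton_foot_a","carton_top_a","bay_left","bay_right","pot_mid","carton"]:
    for d in imaging.tip_of("wrist",q)[:2]:
        z={'carton_foot_a':.012,'carton_top_a':.142,'pot_mid':.03}.get(q,.012)
        print(q,d['position'],d['conf'],pix2w("wrist",d['position'],z))
E
```

```text
2.65 [ 0.524 -0.172  0.231] toolx [ 0.985  0.173 -0.   ] yaw 9.95337566962903 z [ 0.    -0.002 -1.   ] F [ 0.373 -0.543 -0.682] 2.051911555120172e-05
[ 14.432 -13.906   0.078]
carton_foot_a [131.0, 80.6] 0.71 [0.588 0.065 0.012]
carton_top_a [24.5, 65.8] 0.63 [0.589 0.058 0.142]
carton_top_a [133.0, 77.1] 0.57 [ 0.596 -0.018  0.142]
bay_right [215.4, 35.6] 0.56 [ 0.648 -0.036  0.012]
pot_mid [201.1, 26.7] 0.58 [ 0.651 -0.028  0.03 ]
pot_mid [131.7, 81.1] 0.34 [0.586 0.043 0.03 ]
carton [124.7, 32.9] 0.94 [0.633 0.06  0.012]
carton [131.4, 80.9] 0.67 [0.585 0.054 0.012]
```

View pics/w2.png

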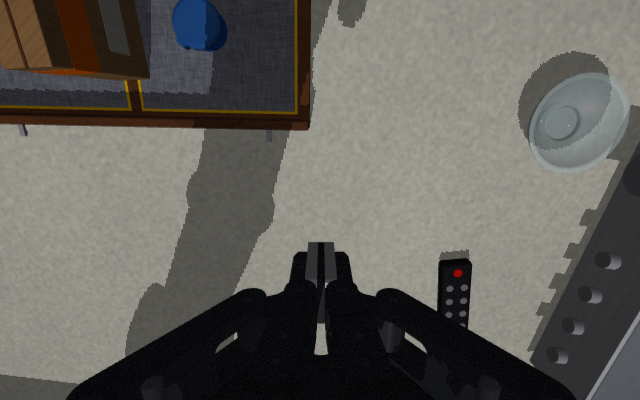

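The wrist view shows the carton's lower edge near (125,75), the pot at (198,25) and the closed fingertips at (320,260). The carton origin comes out at (0.633, 0.060), which agrees with the top camera.

Call:
jog_arm(
  rows=[
    {"xyz": [2.8, -2.7, 0], "delta_rot": [0, 0, 0], "fingers": 1},
    {"xyz": [5.6, -5.4, 0], "delta_rot": [0, 0, 0], "fingers": 1},
    {"xyz": [8.4, -8.1, 0], "delta_rot": [0, 0, 0], "fingers": 1},
    {"xyz": [11.4, -10.9, 0], "delta_rot": [0, 0, 0], "fingers": 1},
    {"xyz": [14.4, -13.6, 0], "delta_rot": [0, 0, 0], "fingers": 1},
  ],
)

```text
clock: 3.42
tcp_pos: [0.6411, -0.016, 0.2305]
orientation: [3.127, 0.266, -0.002]
contact_force: [1.0, 0.4, 0.7]
grip_width: 0.0001
```

Call:
jog_arm(
  rows=[
    {"xyz": [0, 0, 2.5], "delta_rot": [0, 0, 0], "fingers": 1},
    {"xyz": [0, 0, 5], "delta_rot": [0, 0, 0], "fingers": 1},
    {"xyz": [0, 0, 8], "delta_rot": [0, 0, 0], "fingers": 1},
    {"xyz": [0, 0, 11], "delta_rot": [0, 0, 0], "fingers": 1},
    {"xyz": [0, 0, 11.2], "delta_rot": [0, 0, 0], "fingers": 1},
  ],
)

```text
clock: 3.83
tcp_pos: [0.6368, -0.0191, 0.1127]
orientation: [3.127, 0.262, -0.018]
contact_force: [-1.1, -0.3, -0.6]
grip_width: -0.0002
```

```bash
python3 - <<'E'
from h import *
st()
f=imaging.grab_frame("scene"); cv2.imwrite("pics/s2.png",cv2.resize(f[130:330,220:480],None,fx=3,fy=3,interpolation=2))
E
```

```text
3.8333 [ 0.637 -0.019  0.113] toolx [ 0.986  0.166 -0.011] yaw 9.565694085167022 z [-0.011 -0.005 -1.   ] F [-1.095 -0.309 -0.561] -0.00020795162833596253
```

View pics/s2.png

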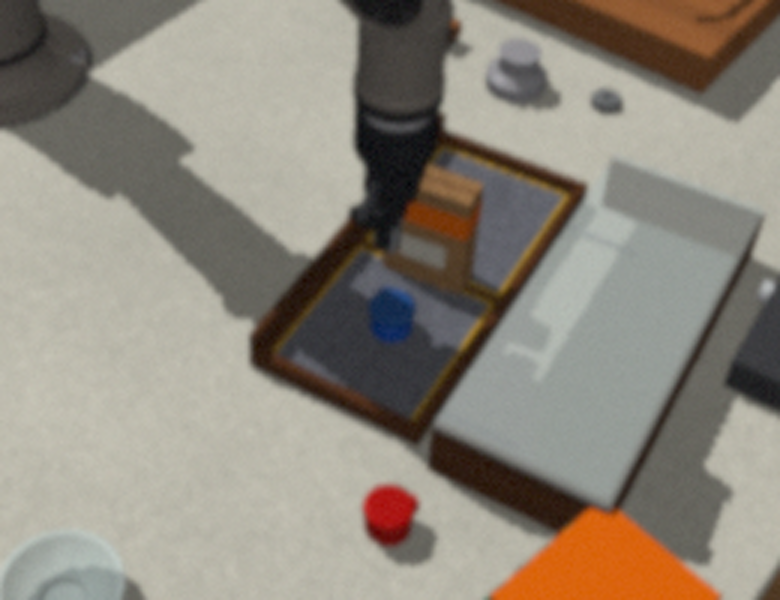

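Call:
jog_arm(
  rows=[
    {"xyz": [0.5, -0.8, -0.5], "delta_rot": [0, 0, 0], "fingers": 1},
    {"xyz": [1, -1.6, -0.7], "delta_rot": [0, 0, 0], "fingers": 1},
    {"xyz": [1, -2.4, -0.7], "delta_rot": [0, 0, 0], "fingers": 1},
    {"xyz": [1, -3.2, -0.7], "delta_rot": [0, 0, 0], "fingers": 1},
    {"xyz": [1, -3.8, -0.7], "delta_rot": [0, 0, 0], "fingers": 1},
  ],
)

```text
clock: 4.3
tcp_pos: [0.6423, 0.0226, 0.1234]
orientation: [3.127, 0.264, -0.01]
contact_force: [-0.5, 0.8, 0.5]
grip_width: 0.0001
```

Call:
jog_arm(
  rows=[
    {"xyz": [0, -0.4, 0], "delta_rot": [0, 0, 0], "fingers": 1},
    {"xyz": [0, -0.8, 0], "delta_rot": [0, 0, 0], "fingers": 1},
    {"xyz": [0, -1.2, 0], "delta_rot": [0, 0, 0], "fingers": 1},
    {"xyz": [0, -1.6, 0], "delta_rot": [0, 0, 0], "fingers": 1},
    {"xyz": [0, -2, 0], "delta_rot": [0, 0, 0], "fingers": 1},
  ],
)

```text
clock: 4.72
tcp_pos: [0.6388, 0.0424, 0.1233]
orientation: [3.127, 0.264, -0.01]
contact_force: [0.4, 0.8, 0.3]
grip_width: -0.0004
```

```bash
python3 - <<'E'
from h import *
st()
f=imaging.grab_frame("scene"); cv2.imwrite("pics/s3.png",cv2.resize(f[130:330,220:480],None,fx=3,fy=3,interpolation=2))
E
```

```text
4.7167 [0.639 0.042 0.123] toolx [ 0.986  0.168 -0.007] yaw 9.643583539996463 z [-0.006 -0.004 -1.   ] F [0.427 0.835 0.255] -0.0004138196280556698
```

View pics/s3.png

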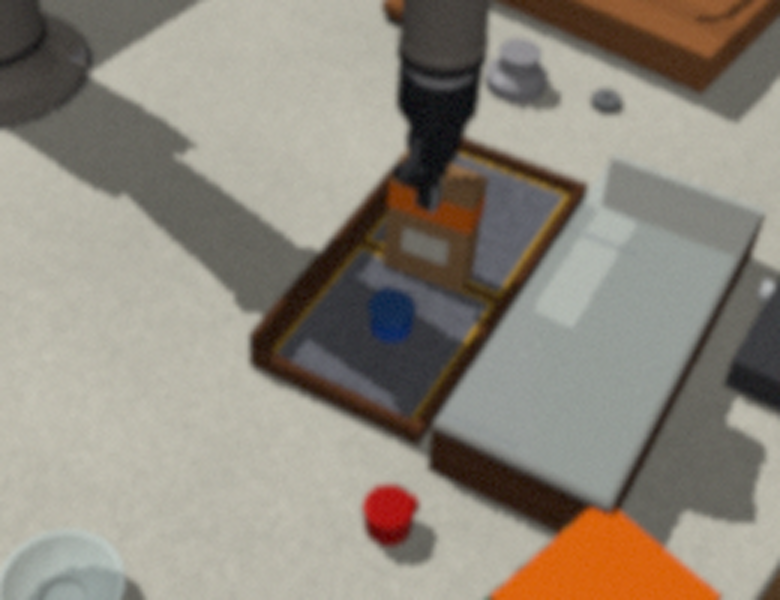

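The fingertip is centred on the carton's face, and the carton looks slightly tilted and not slid. I'll keep pushing slowly.

Call:
jog_arm(
  rows=[
    {"xyz": [0, -0.4, 0], "delta_rot": [0, 0, 0], "fingers": 1},
    {"xyz": [0, -0.8, 0], "delta_rot": [0, 0, 0], "fingers": 1},
    {"xyz": [0, -1.2, 0], "delta_rot": [0, 0, 0], "fingers": 1},
    {"xyz": [0, -1.6, 0], "delta_rot": [0, 0, 0], "fingers": 1},
    {"xyz": [0, -2, 0], "delta_rot": [0, 0, 0], "fingers": 1},
  ],
)

```text
clock: 5.18
tcp_pos: [0.6352, 0.0638, 0.1232]
orientation: [3.128, 0.266, -0.01]
contact_force: [0.1, 0.4, 0.2]
grip_width: 0.0002
```

```bash
python3 - <<'E'
from h import *
st()
f=imaging.grab_frame("scene"); cv2.imwrite("pics/s4.png",cv2.resize(f[130:330,220:480],None,fx=3,fy=3,interpolation=2))
E
```

```text
5.1833 [0.635 0.064 0.123] toolx [ 0.986  0.169 -0.007] yaw 9.71134826541598 z [-0.006 -0.003 -1.   ] F [0.069 0.404 0.207] 0.00020600616642687316
```

View pics/s4.png

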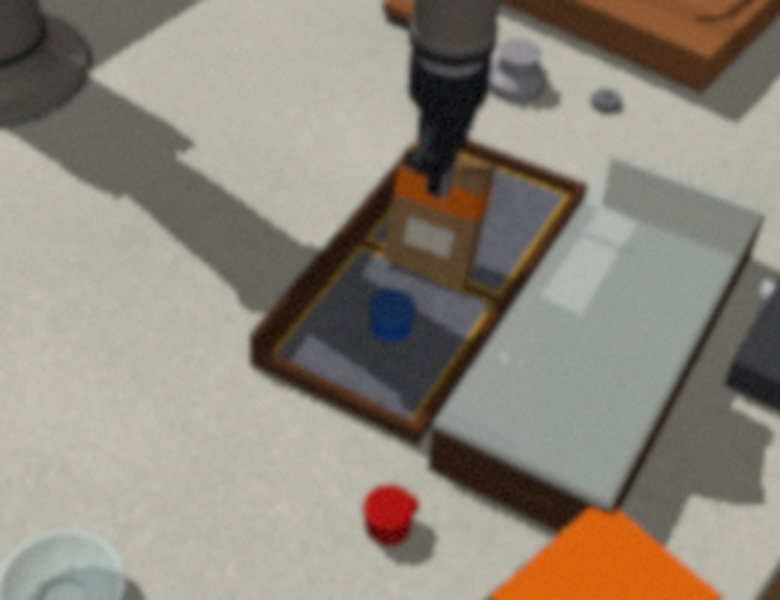

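The carton is tipping cleanly about its left bottom edge, with no slide.

Call:
jog_arm(
  rows=[
    {"xyz": [0, -0.3, 0], "delta_rot": [0, 0, 0], "fingers": 1},
    {"xyz": [0, -0.6, 0], "delta_rot": [0, 0, 0], "fingers": 1},
    {"xyz": [0, -0.9, 0], "delta_rot": [0, 0, 0], "fingers": 1},
    {"xyz": [0, -1.2, 0], "delta_rot": [0, 0, 0], "fingers": 1},
    {"xyz": [0, -1.5, 0], "delta_rot": [0, 0, 0], "fingers": 1},
  ],
)

```text
clock: 5.65
tcp_pos: [0.6324, 0.08, 0.1233]
orientation: [3.129, 0.268, -0.01]
contact_force: [0.3, -0.6, -0.0]
grip_width: 0.0002
```

```bash
python3 - <<'E'
from h import *
st()
f=imaging.grab_frame("scene"); cv2.imwrite("pics/s5.png",cv2.resize(f[130:330,220:480],None,fx=3,fy=3,interpolation=2))
E
```

```text
5.65 [0.632 0.08  0.123] toolx [ 0.985  0.17  -0.007] yaw 9.774223763671717 z [-0.006 -0.002 -1.   ] F [ 0.296 -0.582 -0.021] 0.00020571487409747375
```

View pics/s5.png

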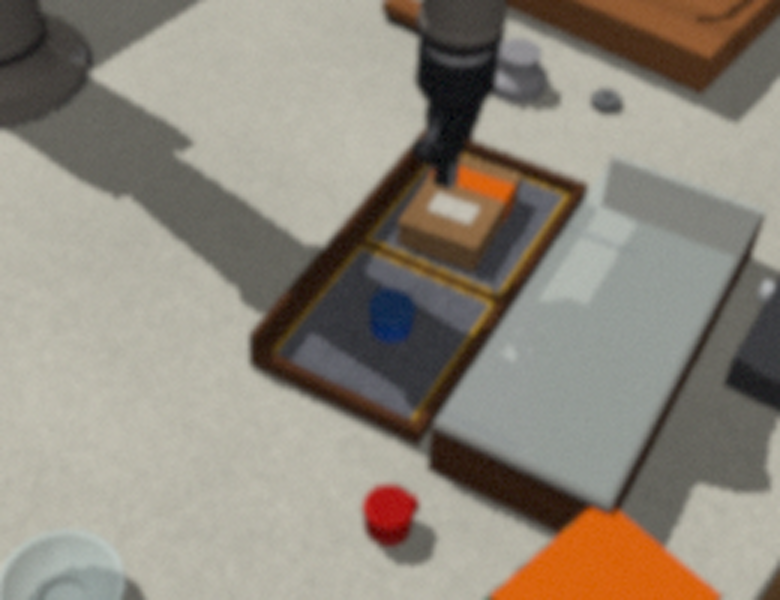

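The carton lies flat in the left bay, around crop (460,210), with the yellow divider line clear. The pot hasn't moved. I'll retreat to in front of the tray.

Call:
jog_arm(
  rows=[
    {"xyz": [-2, 0.4, -1], "delta_rot": [0, 0, 0], "fingers": 1},
    {"xyz": [-5, 0.8, -1], "delta_rot": [0, 0, 0], "fingers": 1},
    {"xyz": [-8, 1.2, -1], "delta_rot": [0, 0, 0], "fingers": 1},
    {"xyz": [-11.5, 1.8, -1], "delta_rot": [0, 0, 0], "fingers": 1},
    {"xyz": [-15, 1.8, -1], "delta_rot": [0, 0, 0], "fingers": 1},
  ],
)

```text
clock: 6.12
tcp_pos: [0.4864, 0.0363, 0.1342]
orientation: [3.129, 0.267, -0.01]
contact_force: [-0.3, 0.1, 0.1]
grip_width: -0.0005
```

```bash
python3 - <<'E'
from h import *
st()
f=imaging.grab_frame("scene"); cv2.imwrite("pics/s6.png",cv2.resize(f[130:330,220:480],None,fx=3,fy=3,interpolation=2))
for q in ["tray_front","bay_left","bay_right"]:
    for d in imaging.tip_of("scene",q)[:2]: print(q,d['position'],d['conf'],pix2w("scene",d['position'],.03 if q=='tray_front' else .012))
f=imaging.grab_frame("wrist"); cv2.imwrite("pics/w6.png",f)
for q in ["tray_front","bay_left","bay_right","carton_foot","carton_top","pot_mid","carton_foot_a","carton_top_a","carton_mid"]:
    try:
      for d in imaging.tip_of("wrist",q)[:3]: print(q,d['position'],d['conf'],pix2w("wrist",d['position'],.012 if 'bay' in q else .03))
    except Exception as e: print(q,e)
E
```

```text
6.1167 [0.486 0.036 0.134] toolx [ 0.986  0.169 -0.006] yaw 9.740889057625541 z [-0.006 -0.002 -1.   ] F [-0.282  0.128  0.075] -0.0004756042163779175
tray_front [335.6, 209.3] 0.66 [0.551 0.03  0.03 ]
bay_left [376.6, 203.8] 0.71 [0.627 0.151 0.012]
bay_left [348.5, 235.7] 0.2 [ 0.642 -0.019  0.012]
bay_right [348.5, 238.6] 0.76 [ 0.65  -0.028  0.012]
tray_front [319.7, 134.4] 0.58 [0.542 0.048 0.03 ]
bay_right [294.2, 0.0] 0.6 [0.637 0.084 0.012]
carton_top [129.7, 80.2] 0.55 [0.557 0.199 0.03 ]
carton_top [292.3, 0.2] 0.33 [0.631 0.083 0.03 ]
carton_top_a [129.7, 80.2] 0.55 [0.556 0.199 0.03 ]
carton_top_a [292.3, 0.2] 0.33 [0.63  0.083 0.03 ]
carton_mid [200.8, 5.2] 0.94 [0.616 0.147 0.03 ]
carton_mid [439.8, 1.7] 0.37 [ 0.647 -0.021  0.03 ]
```

View pics/s6.png

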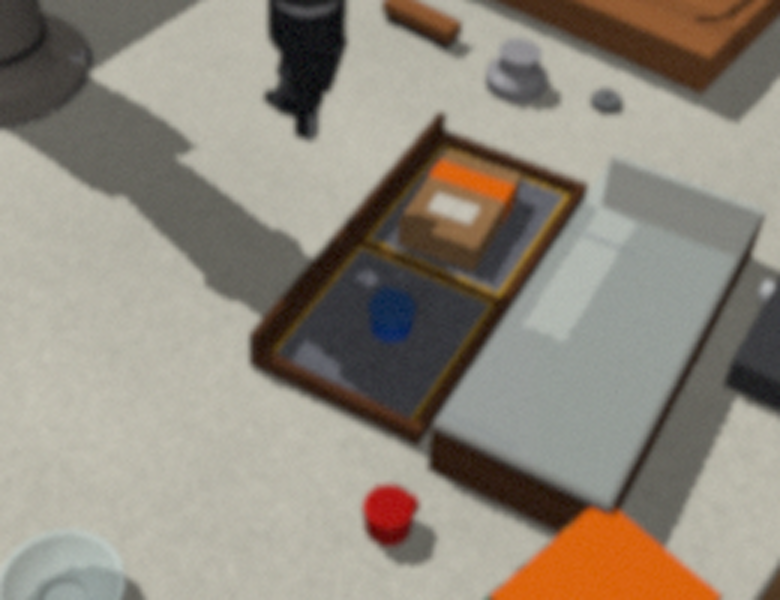

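View pics/w6.png

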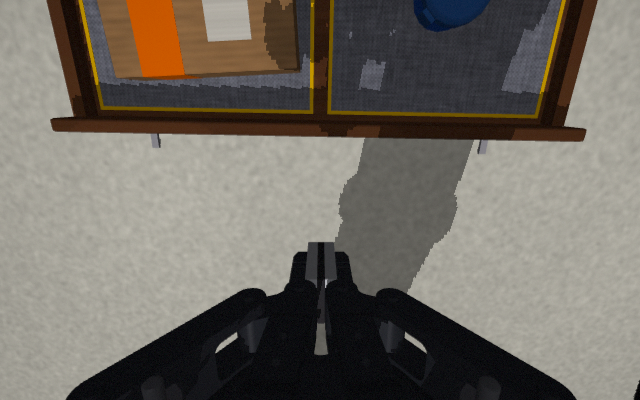

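The wrist view shows the carton wholly inside the left bay, with yellow edge visible around it. The pot is in the right bay, and the finger at (320,250) lines up with the middle of the front panel at (320,134). Now I'll lower the finger.

Call:
jog_arm(
  rows=[
    {"xyz": [0, 0, 3], "delta_rot": [0, 0, 0], "fingers": 1},
    {"xyz": [0, 0, 6], "delta_rot": [0, 0, 0], "fingers": 1},
    {"xyz": [0, 0, 8.5], "delta_rot": [0, 0, 0], "fingers": 1},
    {"xyz": [0, 0, 10], "delta_rot": [0, 0, 0], "fingers": 1},
    {"xyz": [0, 0, 10], "delta_rot": [0, 0, 0], "fingers": 1},
  ],
)

```text
clock: 7.23
tcp_pos: [0.4848, 0.0373, 0.0313]
orientation: [3.129, 0.27, -0.019]
contact_force: [-0.2, -0.6, 0.9]
grip_width: -0.0002
```

Call:
jog_arm(
  rows=[
    {"xyz": [0.8, 0, 0], "delta_rot": [0, 0, 0], "fingers": 1},
    {"xyz": [1.6, 0, 0], "delta_rot": [0, 0, 0], "fingers": 1},
    {"xyz": [2.4, 0, 0], "delta_rot": [0, 0, 0], "fingers": 1},
    {"xyz": [3.1, 0, 0], "delta_rot": [0, 0, 0], "fingers": 1},
    {"xyz": [3.7, 0, 0], "delta_rot": [0, 0, 0], "fingers": 1},
  ],
)

```text
clock: 7.65
tcp_pos: [0.5234, 0.044, 0.0318]
orientation: [3.129, 0.269, -0.015]
contact_force: [0.8, 0.3, 0.9]
grip_width: -0.0002
```

Call:
jog_arm(
  rows=[
    {"xyz": [0.5, 0, 0], "delta_rot": [0, 0, 0], "fingers": 1},
    {"xyz": [1, 0, 0], "delta_rot": [0, 0, 0], "fingers": 1},
    {"xyz": [1.6, 0, 0], "delta_rot": [0, 0, 0], "fingers": 1},
    {"xyz": [2.3, 0, 0], "delta_rot": [0, 0, 0], "fingers": 1},
    {"xyz": [3, 0, 0], "delta_rot": [0, 0, 0], "fingers": 1},
  ],
)

```text
clock: 8.07
tcp_pos: [0.5532, 0.0488, 0.0315]
orientation: [3.129, 0.269, -0.017]
contact_force: [-2.5, -0.8, 2.1]
grip_width: 0.0001
```

Call:
jog_arm(
  rows=[
    {"xyz": [0.7, 0, 0], "delta_rot": [0, 0, 0], "fingers": 1},
    {"xyz": [1.4, 0, 0], "delta_rot": [0, 0, 0], "fingers": 1},
    {"xyz": [2.1, 0, 0], "delta_rot": [0, 0, 0], "fingers": 1},
    {"xyz": [2.8, 0, 0], "delta_rot": [0, 0, 0], "fingers": 1},
    {"xyz": [3.5, 0, 0], "delta_rot": [0, 0, 0], "fingers": 1},
  ],
)

```text
clock: 8.48
tcp_pos: [0.5882, 0.0546, 0.031]
orientation: [3.128, 0.269, -0.017]
contact_force: [-1.6, -2.4, 1.1]
grip_width: -0.0002
```

Call:
jog_arm(
  rows=[
    {"xyz": [0.7, 0, 0], "delta_rot": [0, 0, 0], "fingers": 1},
    {"xyz": [1.4, 0, 0], "delta_rot": [0, 0, 0], "fingers": 1},
    {"xyz": [2.1, 0, 0], "delta_rot": [0, 0, 0], "fingers": 1},
    {"xyz": [2.8, 0, 0], "delta_rot": [0, 0, 0], "fingers": 1},
    {"xyz": [3.5, 0, 0], "delta_rot": [0, 0, 0], "fingers": 1},
  ],
)

```text
clock: 8.9
tcp_pos: [0.6234, 0.0606, 0.0306]
orientation: [3.128, 0.268, -0.017]
contact_force: [-2.4, -1.8, 1.6]
grip_width: -0.0003
```

```bash
python3 - <<'E'
from h import *
st()
f=imaging.grab_frame("scene"); cv2.imwrite("pics/s7.png",cv2.resize(f[130:330,220:480],None,fx=3,fy=3,interpolation=2))
E
```

```text
8.9 [0.623 0.061 0.031] toolx [ 0.985  0.17  -0.011] yaw 9.807459924546057 z [-0.011 -0.003 -1.   ] F [-2.423 -1.78   1.561] -0.0002508717299625656
```

View pics/s7.png

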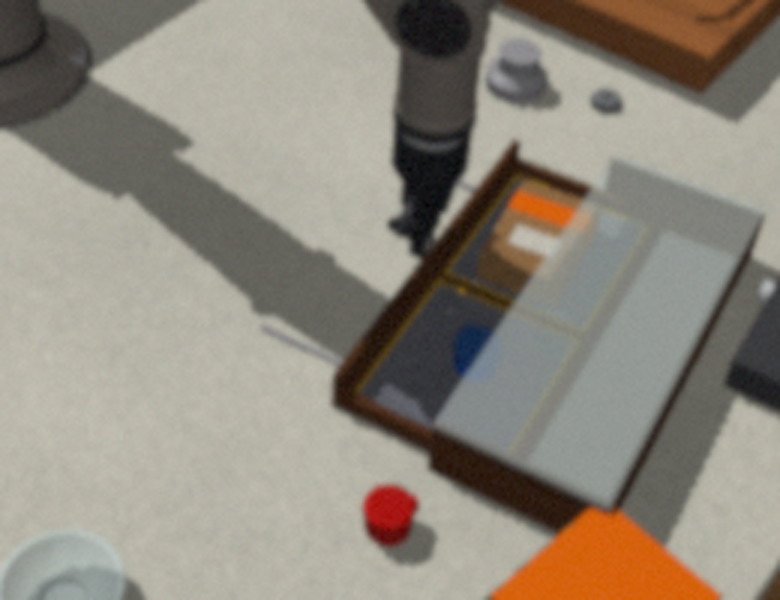

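The tray is half in, with the carton and pot still in place and passing under the clear top.

Call:
jog_arm(
  rows=[
    {"xyz": [0.7, 0, 0], "delta_rot": [0, 0, 0], "fingers": 1},
    {"xyz": [1.4, 0, 0], "delta_rot": [0, 0, 0], "fingers": 1},
    {"xyz": [2.1, 0, 0], "delta_rot": [0, 0, 0], "fingers": 1},
    {"xyz": [2.7, 0, 0], "delta_rot": [0, 0, 0], "fingers": 1},
    {"xyz": [3.3, 0, 0], "delta_rot": [0, 0, 0], "fingers": 1},
  ],
)

```text
clock: 9.37
tcp_pos: [0.6584, 0.0667, 0.0305]
orientation: [3.129, 0.268, -0.013]
contact_force: [-1.9, -2.1, 1.0]
grip_width: -0.0002
```

Call:
jog_arm(
  rows=[
    {"xyz": [0.5, 0, 0], "delta_rot": [0, 0, 0], "fingers": 1},
    {"xyz": [1, 0, 0], "delta_rot": [0, 0, 0], "fingers": 1},
    {"xyz": [1.5, 0, 0], "delta_rot": [0, 0, 0], "fingers": 1},
    {"xyz": [2, 0, 0], "delta_rot": [0, 0, 0], "fingers": 1},
    {"xyz": [2.4, 0, 0], "delta_rot": [0, 0, 0], "fingers": 1},
  ],
)

```text
clock: 9.78
tcp_pos: [0.6826, 0.0709, 0.0303]
orientation: [3.129, 0.268, -0.013]
contact_force: [-2.5, -1.3, 1.3]
grip_width: -0.0001
```

Call:
jog_arm(
  rows=[
    {"xyz": [0.3, 0, 0], "delta_rot": [0, 0, 0], "fingers": 1},
    {"xyz": [0.6, 0, 0], "delta_rot": [0, 0, 0], "fingers": 1},
    {"xyz": [0.8, 0, 0], "delta_rot": [0, 0, 0], "fingers": 1},
    {"xyz": [1, 0, 0], "delta_rot": [0, 0, 0], "fingers": 1},
    {"xyz": [1.2, 0, 0], "delta_rot": [0, 0, 0], "fingers": 1},
  ],
)

```text
clock: 10.2
tcp_pos: [0.689, 0.072, 0.0301]
orientation: [3.127, 0.268, -0.032]
contact_force: [-26.2, -6.1, 22.7]
grip_width: 0.0001
```

```bash
python3 - <<'E'
from h import *
st()
f=imaging.grab_frame("scene"); cv2.imwrite("pics/s8.png",cv2.resize(f[130:330,220:480],None,fx=3,fy=3,interpolation=2))
E
```

```text
10.2 [0.689 0.072 0.03 ] toolx [ 0.985  0.17  -0.021] yaw 9.789217213068076 z [-0.02  -0.005 -1.   ] F [-26.238  -6.075  22.733] 6.275421979056253e-05
```

View pics/s8.png

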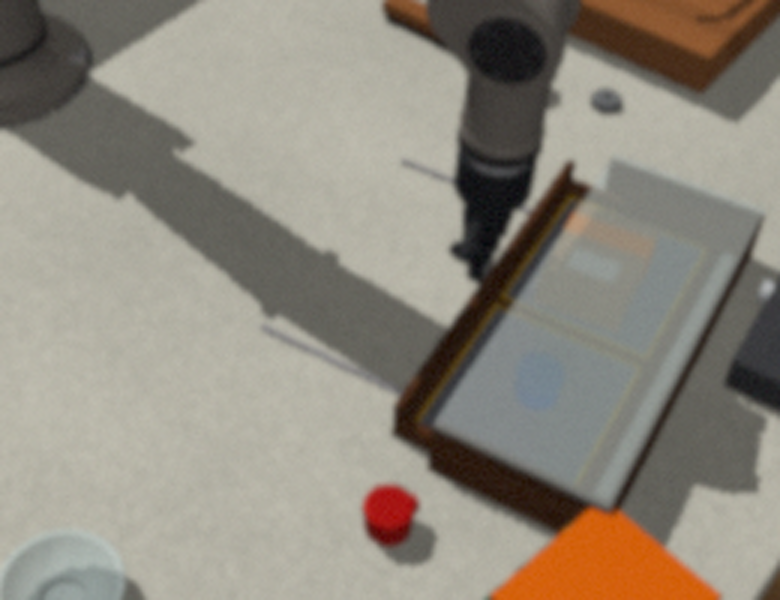

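The force rose to 26 N, so the tray seems to have reached its stop. I'll back off and measure.

Call:
jog_arm(
  rows=[
    {"xyz": [-0.7, 0, 0], "delta_rot": [0, 0, 0], "fingers": 1},
    {"xyz": [-1.7, 0, 0], "delta_rot": [0, 0, 0], "fingers": 1},
    {"xyz": [-3.5, 0, 0], "delta_rot": [0, 0, 0], "fingers": 1},
    {"xyz": [-5, 0, -2], "delta_rot": [0, 0, 0], "fingers": 1},
    {"xyz": [-6, 0, -4], "delta_rot": [0, 0, 0], "fingers": 1},
  ],
)

```text
clock: 10.67
tcp_pos: [0.6287, 0.0625, 0.0706]
orientation: [3.127, 0.269, -0.036]
contact_force: [-0.4, -0.1, 0.8]
grip_width: 0.0002
```

Call:
jog_arm(
  rows=[
    {"xyz": [-3, 0, -3], "delta_rot": [0, 0, 0], "fingers": 1},
    {"xyz": [-5, 0, -6], "delta_rot": [0, 0, 0], "fingers": 1},
    {"xyz": [-7, 0, -9], "delta_rot": [0, 0, 0], "fingers": 1},
    {"xyz": [-7, 0, -12], "delta_rot": [0, 0, 0], "fingers": 1},
    {"xyz": [-7, 0, -12], "delta_rot": [0, 0, 0], "fingers": 1},
  ],
)

```text
clock: 11.08
tcp_pos: [0.5658, 0.0525, 0.1988]
orientation: [3.128, 0.271, -0.017]
contact_force: [2.1, -0.2, 0.8]
grip_width: -0.0001
```

```bash
python3 - <<'E'
from h import *
st()
f=imaging.grab_frame("wrist"); cv2.imwrite("pics/w9.png",f)
for q in ["tray_front","riser","carton_mid","pot_mid","bay_left","bay_right"]:
    for d in imaging.tip_of("wrist",q)[:2]: print(q,d['position'],d['conf'],pix2w("wrist",d['position'],{'riser':0}.get(q,.012 if 'bay' in q else .03)))
f=imaging.grab_frame("scene"); cv2.imwrite("pics/s9.png",cv2.resize(f[130:330,220:480],None,fx=3,fy=3,interpolation=2))
f=imaging.grab_frame("top"); cv2.imwrite("pics/t9.png",cv2.resize(f[90:290,220:480],None,fx=3,fy=3,interpolation=2))
E
```

```text
11.0833 [0.566 0.052 0.199] toolx [ 0.985  0.172 -0.011] yaw 9.889294174950424 z [-0.011 -0.003 -1.   ] F [ 2.052 -0.236  0.759] -5.3290664129970466e-05
tray_front [324.7, 37.5] 0.71 [0.695 0.071 0.03 ]
```

View pics/w9.png

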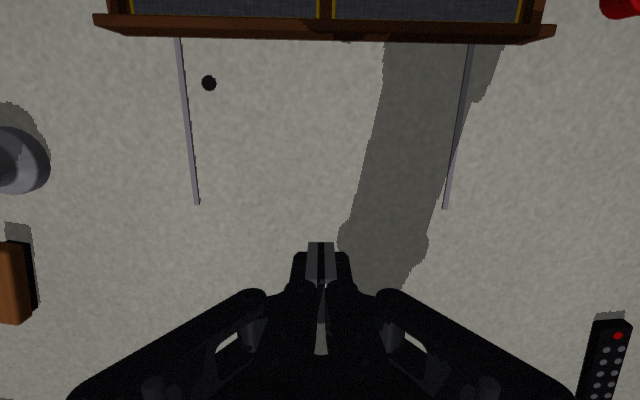

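View pics/s9.png

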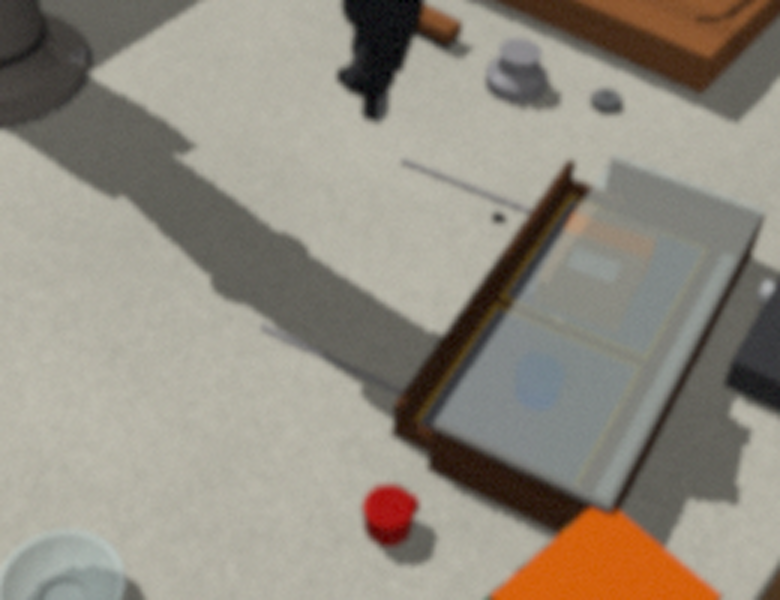

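View pics/t9.png

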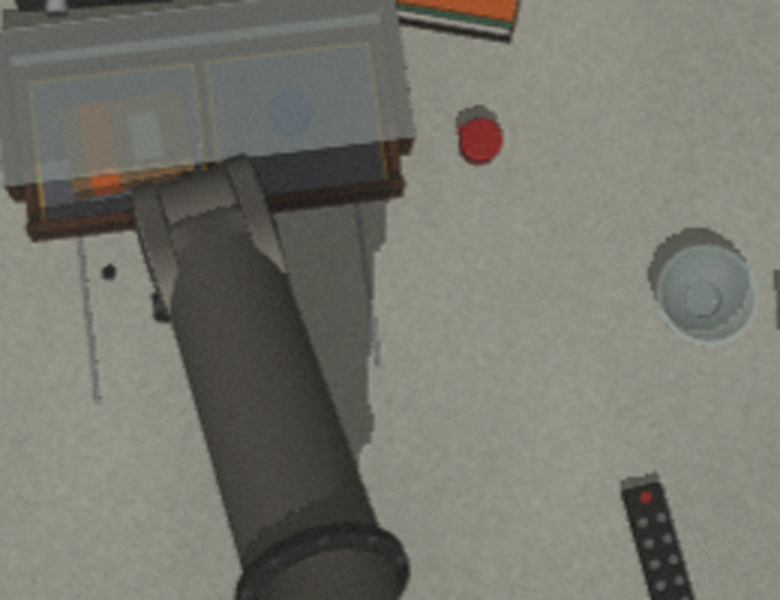

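```bash
python3 - <<'E'
from h import *
def t(px,z): return pix2w("top",(220+px[0]/3,90+px[1]/3),z)
def s(px,z): return pix2w("scene",(220+px[0]/3,130+px[1]/3),z)
a=np.radians(9.3); u=np.array([np.cos(a),np.sin(a),0])
print("travel top",(t((33,238),.05)-t((45,385),.05))@u,(t((402,190),.05)-t((424,335),.05))@u)
print("travel scene",(s((571,163),.05)-s((440,115),.05))@u,(s((399,404),.05)-s((254,335),.05))@u)
f=(t((33,238),.05)@u+t((402,190),.05)@u)/2
for z in (.062,.07): print("riser gap top",(t((7,187),z)@u+t((412,138),z)@u)/2-f, "scene", (s((612,160),z)@u+s((433,433),z)@u)/2-(s((571,163),.05)@u+s((399,404),.05)@u)/2)
# pot & carton in scene/top
print("tray_front wrist", 0.695)
E
```

```text
travel top 0.15477131209091305 0.1550068194649768
travel scene 0.16265559534328097 0.16027721636065564
riser gap top 0.0526813614035162 scene 0.043023494758769765
riser gap top 0.05044087152485566 scene 0.04528024489173765
tray_front wrist 0.695
```

```bash
python3 - <<'E'
import cv2
a=cv2.imread("pics/t9.png"); cv2.imwrite("pics/t9z.png",cv2.resize(a[40:260,0:430],None,fx=1.8,fy=1.8))
E
```

```text
(no output)
```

View pics/t9z.png

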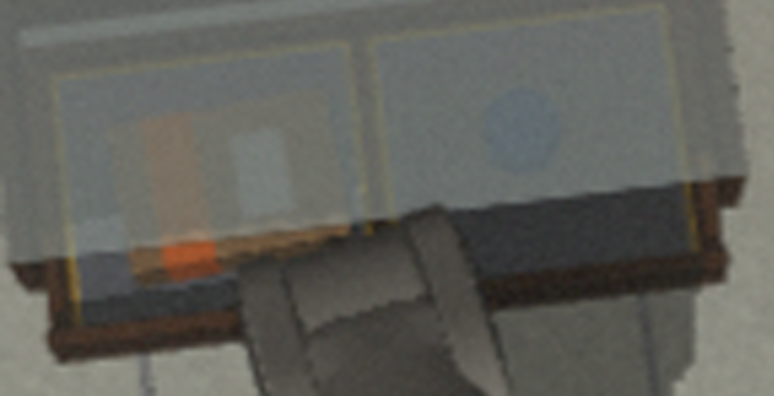

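The riser gap measures 50 mm from the top camera and 45 mm from the scene camera, against 47 mm when home. That's consistent with home but not tight enough against the 6 mm tolerance. A second push will show whether the stop is rigid at the same place.

Call:
jog_arm(
  rows=[
    {"xyz": [2, 0, 4], "delta_rot": [0, 0, 0], "fingers": 1},
    {"xyz": [4, 0, 8], "delta_rot": [0, 0, 0], "fingers": 1},
    {"xyz": [6, 0, 12], "delta_rot": [0, 0, 0], "fingers": 1},
    {"xyz": [7.5, 0, 15], "delta_rot": [0, 0, 0], "fingers": 1},
    {"xyz": [8.5, 0, 16.5], "delta_rot": [0, 0, 0], "fingers": 1},
  ],
)

```text
clock: 11.95
tcp_pos: [0.6403, 0.0648, 0.0182]
orientation: [3.127, 0.27, -0.048]
contact_force: [-0.3, -1.5, 0.1]
grip_width: 0.0001
```

```bash
python3 - <<'E'
from h import *
st(); print(delta([.689,.072,.034]))
E
```

```text
11.95 [0.64  0.065 0.018] toolx [ 0.985  0.172 -0.031] yaw 9.880298484368936 z [-0.03  -0.005 -1.   ] F [-0.345 -1.528  0.073] 5.8757837946648246e-05
[ 4.87   0.126 -1.728]
```

Call:
jog_arm(
  rows=[
    {"xyz": [1, 0, -1], "delta_rot": [0, 1.5, 0], "fingers": 1},
    {"xyz": [2, 0, -1.7], "delta_rot": [0, 1.5, 0], "fingers": 1},
    {"xyz": [3, 0, -1.7], "delta_rot": [0, 1.5, 0], "fingers": 1},
    {"xyz": [3.5, 0, -1.7], "delta_rot": [0, 1.5, 0], "fingers": 1},
    {"xyz": [4, 0, -1.7], "delta_rot": [0, 1.5, 0], "fingers": 1},
  ],
)

```text
clock: 12.37
tcp_pos: [0.6811, 0.0719, 0.0354]
orientation: [3.13, 0.27, -0.004]
contact_force: [-0.2, 0.1, -0.1]
grip_width: 0.0002
```

Call:
jog_arm(
  rows=[
    {"xyz": [0.3, 0, 0], "delta_rot": [0, 0, 0], "fingers": 1},
    {"xyz": [0.6, 0, 0], "delta_rot": [0, 0, 0], "fingers": 1},
    {"xyz": [0.9, 0, 0], "delta_rot": [0, 0, 0], "fingers": 1},
    {"xyz": [1.1, 0, 0], "delta_rot": [0, 0, 0], "fingers": 1},
    {"xyz": [1.3, 0, 0], "delta_rot": [0, 0, 0], "fingers": 1},
  ],
)

```text
clock: 12.78
tcp_pos: [0.689, 0.073, 0.035]
orientation: [3.128, 0.27, -0.021]
contact_force: [-20.6, -1.9, 17.3]
grip_width: -0.0
```

Call:
jog_arm(
  rows=[
    {"xyz": [0.2, 0, 0], "delta_rot": [0, 0, 0], "fingers": 1},
    {"xyz": [0.4, 0, 0], "delta_rot": [0, 0, 0], "fingers": 1},
    {"xyz": [0.6, 0, 0], "delta_rot": [0, 0, 0], "fingers": 1},
    {"xyz": [0.7, 0, 0], "delta_rot": [0, 0, 0], "fingers": 1},
    {"xyz": [0.7, 0, 0], "delta_rot": [0, 0, 0], "fingers": 1},
  ],
)

```text
clock: 13.2
tcp_pos: [0.6889, 0.0728, 0.0345]
orientation: [3.125, 0.269, -0.045]
contact_force: [-22.9, -3.7, 17.6]
grip_width: -0.0
```

Call:
jog_arm(
  rows=[
    {"xyz": [-0.7, 0, 0], "delta_rot": [0, 0, 0], "fingers": 1},
    {"xyz": [-1.7, 0, 0], "delta_rot": [0, 0, 0], "fingers": 1},
    {"xyz": [-3.5, 0, 0], "delta_rot": [0, 0, 0], "fingers": 1},
    {"xyz": [-5, 0, -2], "delta_rot": [0, 0, 0], "fingers": 1},
    {"xyz": [-6, 0, -4], "delta_rot": [0, 0, 0], "fingers": 1},
  ],
)

```text
clock: 13.62
tcp_pos: [0.6283, 0.0622, 0.0752]
orientation: [3.124, 0.269, -0.051]
contact_force: [0.7, 0.2, 0.2]
grip_width: -0.0001
```

Call:
jog_arm(
  rows=[
    {"xyz": [-3, 0, -3], "delta_rot": [0, 0, 0], "fingers": 1},
    {"xyz": [-5, 0, -6], "delta_rot": [0, 0, 0], "fingers": 1},
    {"xyz": [-7, 0, -9], "delta_rot": [0, 0, 0], "fingers": 1},
    {"xyz": [-7, 0, -12], "delta_rot": [0, 0, 0], "fingers": 1},
    {"xyz": [-7, 0, -12], "delta_rot": [0, 0, 0], "fingers": 1},
  ],
)

```text
clock: 14.03
tcp_pos: [0.566, 0.0518, 0.204]
orientation: [3.125, 0.269, -0.034]
contact_force: [0.8, 0.4, 0.9]
grip_width: -0.0001
```

```bash
python3 - <<'E'
from h import *
st()
f=imaging.grab_frame("scene"); cv2.imwrite("pics/s10.png",cv2.resize(f[130:330,220:480],None,fx=3,fy=3,interpolation=2))
E
```

```text
14.0333 [0.566 0.052 0.204] toolx [ 0.985  0.171 -0.022] yaw 9.840342476557328 z [-0.021 -0.007 -1.   ] F [0.797 0.368 0.895] -0.00013386592850134183
```

View pics/s10.png

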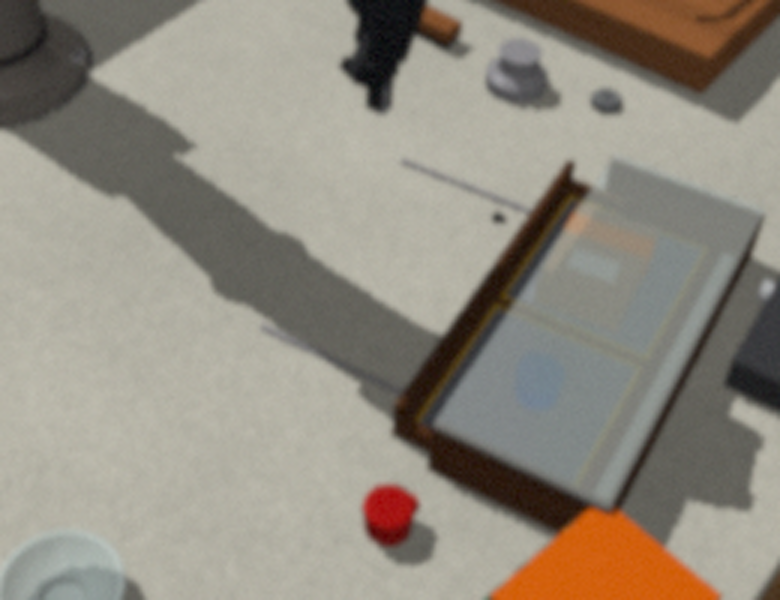

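The tray stops rigidly at the same place again (TCP x = 0.689). The picture shows the carton flat in the left bay, the pot standing in the right bay, and the arm clear of everything.

```bash
python3 -c "
from bench import r
print(r.hand_in())"
```

```text
the job is handed in; nothing more can be done
None
```

I tipped the carton over with the closed fingertips into the empty left bay, then pushed the tray home by the middle of its front panel. I backed the arm clear and handed in at about 14 s. No verdict was reported.

- **Carton and pot:** in the last pictures the carton lies flat with all its edges inside the left bay, and the blue pot stands in the right bay. The red look-alike and the other things on the cabinet were not touched.
- **Tray at its stop:** two separate pushes ended at the same rigid stop, TCP x = 0.689 m. The contact force in x there was about 21–26 N, against about 2 N while sliding.
- **Checks that disagreed:** the gap from tray front to riser edge should be 47 mm when home. It measured 50–53 mm from the top camera and 43–45 mm from the scene camera. Tray travel measured 155 mm and about 161 mm. I relied on the repeatable stop as proof that the tray is home.
- **Unexplained force:** about 17–23 N of upward force also showed at the stop. I took it to be friction of the finger against the panel.

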